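# Roll the contact wheel into its parking stand

## Robot

A 7-joint arm with a two-finger parallel gripper is mounted at the origin on the work surface. World frame = base frame: x ahead of the robot, y to its left, z up, the work surface at z = 0. Lengths are in mm, angles in rad, forces in N, time in s.
With the tool pointing down it reaches from about 400 to 875 mm from the base axis. Payload 4.4 kg.
Tool frame: the origin (TCP) lies on the centre line of the jaws, within the pads' length; the fingertips stand ctrl.nose_length ahead of it and the grasp point (between the pads) lies 6 mm ahead of it (ctrl.nose_length is the distance from the TCP to the fingertips, in mm); z points along the fingers, y is the direction in which the jaws open and shut (so a half turn about z gives the same grasp; the last joint's range is limited). The gripper opens to 85 mm and grips with 20 to 120 N. Pads are 22 mm wide; open, the fingers measure 114 mm over their backs; the gripper's body (76 mm by 85 mm) begins 54 mm behind the grasp point. The pads swing forward as they close: fully open they stand 13 mm farther back than shut.
Start: joints at [-0.066, 0.628, 0.038, 1.517, -0.027, 0.996, -0.02], TCP at [650.013, 0.026, 256.313] pointing down, gripper open.
Joint ranges: [-3.06, 3.06], [-0.37, 2.12], [-1.25, 1.32], [0.18, 2.47], [-1.1, 4.24], [0.23, 1.98], [-2.94, 2.94]. Speed limits (rad/s): [2.57, 2.57, 3.14, 3.14, 3.14, 3.14, 3.14].

## Interface

Orientations are given as [roll, pitch, yaw] about the fixed x, y, z axes, in that order (R = Rz(yaw) Ry(pitch) Rx(roll)).
In Python, from cell import ctrl, vision gives the robot as it stands. The module is installed in compiled form; this text tells all that it offers.
- The arm moves only by the shell command python3 -m inch 'ROWS'. ROWS is a JSON object of lists of equal length, an entry for each row: "travel": the shift along the tool's x, y, z in cm, a list of three; "twist": the turn about the tool's z in degrees; "fingers": the finger opening in cm, from 0 to 8.54. A call has exactly 10 rows; each row is the pose to reach, as a shift and turn from the pose commanded when the call began, along the tool's axes at that moment; what a row does not reach only later rows make up. A row lasts 1/12 s, in which the tool goes at most 41.7 mm and 7.16 degrees, less where a joint would pass 70% of its speed; a pose out of reach is approached as far as the arm can. A call with a gripper value outside its range is refused whole. The fingers move at their own pace and stop on an object; the grip force is fixed at half the most. Time passes only in rows, so rows that repeat a pose let the fingers close, or fill a call up. It gives the time, the measured TCP pose, the force and the opening at its end, in the units of the state.
- ctrl.read_state(): the state, without advancing time (a new reading comes with each control period).
- vision.get_image(name): name is "scene" or "side" or "wrist"; returns a dict with "frame" (400x640x3 uint8, red, green, blue), "fx", "fy", "cx", "cy" (pixels), "position" and "orientation" of the camera in the world. Camera axes: x right, y down, z forward; pixel columns grow to the right and rows downward; lengths in mm; the calibration is good to about 2 mm. A picture is of the moment at which its call begins. There is no depth.
- ctrl.finish_job(): hands the job in, once; it reports no verdict.
The state is a dict: "clock": time; "qpos": joint angles; "qd": joint speeds; "tau": joint torques, N m; "eef_pos": TCP position; "tool_rot": TCP orientation; "force": force on the tool from outside, world axes, zero at the start; "torque": the same for the moment, N m; "width": finger opening in mm.
Only numpy, scipy, OpenCV 4.12 (cv2) and the standard library are available. Lean on these libraries where they do the work, as an engineer would, in place of code of your own. Each camera call takes 0.05 s, during which the arm holds its last target.

## Task

Roll the blue, rubber-tyred grinder wheel along the bench on its rim, without lifting it or letting it fall over, over the low sill and into the bay of the parking stand. Press it steadily, with about 10 N for half a second, against the red spring buffer, which must not be rammed home, then let it stand free in the bay and swing the yellow keeper bar fully across behind it. Leave everything else on the bench where it is.

Things in the scene. Friction and masses are not known exactly. Their poses are not given: they have to be found in the camera images.
- wheel_center (a point): Centre of the loose wheel: 90 mm diameter, 24 mm wide, about 0.6 kg, black tread, blue faces with an orange stripe. It starts standing on its rim (this point 45 mm up, the stripe upward). y is the axle; x is level at the start and points roughly towards the stand; x and z turn with the wheel as it rolls. It rolls freely and topples beyond about 14 degrees of lean.
- wheel: The same wheel, same point and axes as wheel_center. A 16 mm arbor with domed caps of orange, very grippy rubber (hardly any slip on the fingers) stands out 18 mm from each face (60 mm over both domes). Pinched by the two domes from above, with 5 to 15 N, the wheel still turns easily between the fingers and rolls as it is led along; or it can be pushed by the stubs from behind.
- stand: Parking stand, fixed, set down differently each time. Origin on the bench in the middle of the bay; x is level and is the way the wheel rolls in, y to the left of that, z up. The lane is the line y = 0, between two guide rails 18 mm high and 48 mm apart from x = -30 to 140 mm; their flared ends widen the mouth to about 90 mm at x = -70 mm. 4 mm foot plates outside the rails.
- stand_bay (a point): Point 45 mm above the stand's origin, same axes: the parked wheel's centre is near it, anywhere from x = -17 mm (resting against the sill) to where it meets the buffer.
- sill (a point): Top middle of the sill, a round steel bar (18 mm diameter, half sunk) across the lane 40 mm before the stand's origin (x = -40 mm), standing 5 mm above the bench; stand's axes. The wheel must be pushed over it (3 to 5 N at its centre) and then rolls down by itself.
- stop_face (a point): Middle of the blue stop post's face (x = 120 mm, 45 mm up; post 64 mm high, 56 mm wide). From it a screw with the red buffer (22 mm diameter) points to -x. How far it stands out is not measured: the wheel first meets it with its centre somewhere from x = 0 to 24 mm. Buffer spring: 2 N plus 2.5 N per mm, solid after 8 mm (22 N).
- keeper (a joint): Angle of the yellow keeper bar about its upright pivot: 0 when it points along the stand's -x (open, beside the lane), growing as it swings clockwise seen from above; 1.571 when it points along the stand's +y, across the lane behind the wheel (closed, at its end stop). Stiff (about 0.12 N m), stays where it is left. Starts between -0.3 and 0.1.
- keeper_pivot (a point): Pivot of the keeper bar, 44 mm above the bench, at x = -85, y = -100 mm in the stand's frame; stand's axes. The bar is 12 mm by 12 mm, its middle is at this height, and it reaches 130 mm from the pivot.
- keeper_pin (a point): On the black upright pin of the keeper (14 mm diameter), 110 mm from the pivot along the bar; this point is 78 mm above the bench, the pin reaches from the bar (50 mm) up to 90 mm. Push or grip it to swing the bar.
- gear: Bystander: dark steel gear lying flat, 88 mm diameter, 22 mm high, between robot and lane. Origin under its middle.
- grease: Bystander: white jar with red cap, 56 mm diameter, 70 mm high. Origin under its middle.
- bush: Bystander: brass flanged bush, 48 mm diameter, 40 mm high, beyond the lane. Origin under its middle.
- wrench: Bystander: steel wrench, 180 mm long, lying. Origin under its middle.
- driver: Bystander: screwdriver, lying. Origin under its middle.
- tray: Bystander: blue open tray, 120 x 160 x 35 mm. Origin under its middle.
- slug: Bystander: aluminium bar end, 40 mm diameter, 55 mm high, upright. Origin under its middle.
Mind the look-alikes: they are no part of the job. Leave any pink or purple look-alike of the wheel alone.

How it is judged (in metres and radians):
On the way, in this order (a step that is already met when the one before it is completed fails the run):
1. the wheel has rolled half a turn on its rim (orange stripe down) (angle between wheel's own z axis and vertical above 2.6 rad).
2. inside the bay, the wheel is pressed against the buffer with more than 5 N for 0.3 s (contact force between wheel and stand above 5 N and x of wheel_center in the frame of stand between -0.012 and 0.034 m), for 0.3 s.
3. the keeper is swung across behind the wheel (value of joint keeper above 1.45 rad), for 0.2 s.
At the end, for the whole second after the job is handed in: The wheel stands upright (within 10 degrees), at rest on the bench in the bay between sill and buffer (centre x -24 to 32 mm, y within 15 mm in the stand's frame), and the keeper is closed (above 1.45 rad) (x of wheel_center in the frame of stand between -0.024 and 0.032 m and y of wheel_center in the frame of stand between -0.015 and 0.015 m and angle between wheel's own y axis and vertical between 1.4 and 1.74 rad and height (world z) of wheel_center below 0.049 m and linear speed of wheel below 0.02 m/s and value of joint keeper above 1.45 rad); the robot touches nothing.
It fails at once if the wheel is lifted off the bench (centre above 60 mm) (height (world z) of wheel_center above 0.06 m).
It fails at once if the wheel falls over or leans by more than 25 degrees (angle between wheel's own y axis and vertical below 1.13 rad or angle between wheel's own y axis and vertical above 2.01 rad).
It fails at once if the wheel is rammed against the stand's buffer with more than 18 N (contact force between wheel and stand above 18 N).
It fails at once if a bystander is moved by more than 15 mm (distance of any of gear, grease, bush, wrench, driver, tray, slug from where it was at the start of the episode above 0.015 m).
It also fails if it takes over 72 s, if anything falls off the work surface, if the arm or the gripper's body presses on something with over 40 N, if the wrist force passes 120 N, or if a joint passes its speed limit or range.

## Working session

There is one attempt and no reset: what is moved stays moved. The work goes in short steps, Python scripts to look and compute and a shell command to move; the robot and the scene stay as the last step left them, time stands still between calls to the robot, and variables do not carry over. Pictures are saved under pics/ and viewed, and the job is handed in when it is done.

```bash
mkdir -p pics; python3 - <<'E'
from cell import ctrl, vision
import cv2
print(ctrl.read_state(), ctrl.nose_length)
for n in ("scene","side","wrist"):
    d=vision.get_image(n)
    cv2.imwrite(f"pics/{n}0.png",d["frame"][:,:,::-1])
    print(n,{k:v for k,v in d.items() if k!="frame"})
E
```

```text
{'clock': 0.0, 'qpos': array([-0.06578541,  0.6293773 ,  0.03844827,  1.51835248, -0.02700973,
        0.99632166, -0.0200045 ]), 'qd': array([0.00173497, 0.0002144 , 0.0009191 , 0.00188601, 0.0006292 ,
       0.00089449, 0.00069506]), 'tau': array([-1.11932164e-03, -5.63405585e+01,  1.22606792e+00, -1.93450052e+01,
        1.09587883e-02,  1.05136272e-02, -8.84369996e-06]), 'eef_pos': array([6.49420363e+02, 1.91942564e-02, 2.55373933e+02]), 'tool_rot': array([-3.13965217e+00,  2.26887027e-05,  1.57076720e+00]), 'force': array([ 0.42052029, -0.43299183, -0.09218914]), 'torque': array([-0.03830272,  0.0061916 ,  0.00980405]), 'width': 85.40198524908912} 25.0
scene {'fx': 473.90146400599383, 'fy': 473.90146400599383, 'cx': 319.12807506018515, 'cy': 209.00329111401177, 'position': array([1560.9914388 ,   59.22447977,  998.06627452]), 'orientation': array([-2.28786578, -0.01473912,  1.67198999])}
side {'fx': 503.3787331330819, 'fy': 503.3787331330819, 'cx': 319.7962957406947, 'cy': 199.23136143590506, 'position': array([ 158.55638391, -735.81835635, 1089.49871022]), 'orientation': array([-2.48280393, -0.00865559, -0.49457962])}
wrist {'fx': 289.44360577783647, 'fy': 289.44360577783647, 'cx': 317.4447423850775, 'cy': 199.86202437658358, 'position': array([650.77205452,  73.58750789, 372.73619348]), 'orientation': array([ 2.85045264e+00,  1.58383279e-03, -1.30148989e-03])}
```

View pics/scene0.png

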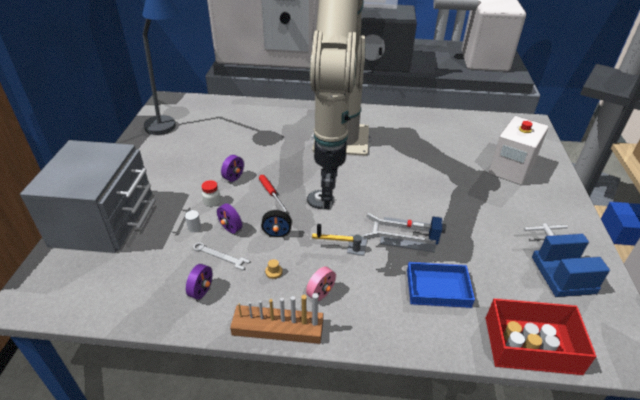

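View pics/side0.png

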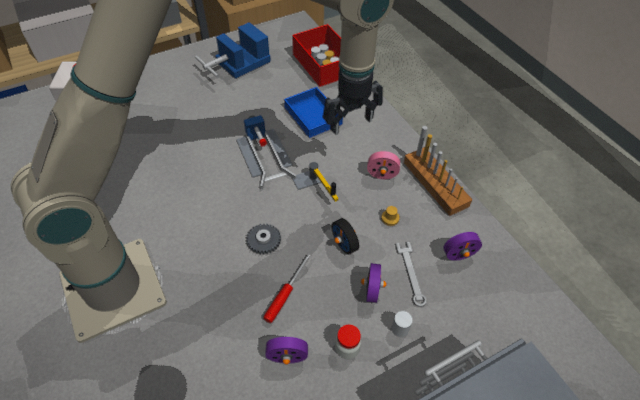

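View pics/wrist0.png

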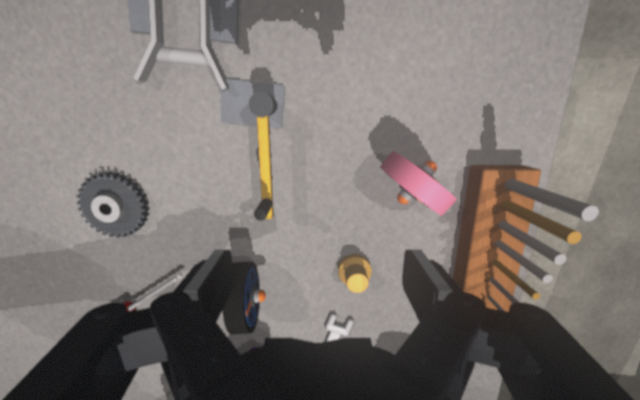

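```bash
cat > h.py <<'E'
import numpy as np, cv2
from scipy.spatial.transform import Rotation as R
from cell import ctrl, vision
def ray(d,u,v):
    r=R.from_euler('xyz',d["orientation"]).as_matrix()
    k=r@np.array([(u-d["cx"])/d["fx"],(v-d["cy"])/d["fy"],1.0]); return np.array(d["position"]),k/np.linalg.norm(k)
def plane(d,u,v,z):
    p,k=ray(d,u,v); return p+k*(z-p[2])/k[2]
def proj(d,P):
    r=R.from_euler('xyz',d["orientation"]).as_matrix()
    c=r.T@(np.asarray(P,float)-d["position"]); return np.array([d["cx"]+d["fx"]*c[0]/c[2],d["cy"]+d["fy"]*c[1]/c[2]])
def tri(obs):
    A=np.zeros((3,3));b=np.zeros(3);L=[]
    for d,u,v in obs:
        p,k=ray(d,u,v);M=np.eye(3)-np.outer(k,k);A+=M;b+=M@p;L.append((p,M))
    x=np.linalg.solve(A,b); return x,[np.linalg.norm(M@(x-p)) for p,M in L]
def crop(d,name,x0,y0,w,h,s):
    f=d["frame"][y0:y0+h,x0:x0+w,::-1]
    cv2.imwrite("pics/"+name,cv2.resize(f,None,fx=s,fy=s,interpolation=cv2.INTER_CUBIC))
E
python3 - <<'E'
from h import *
import pickle
D={n:vision.get_image(n) for n in("scene","side","wrist")}
pickle.dump(D,open("D0.pkl","wb"))
crop(D["scene"],"sc1.png",240,180,220,90,3.6)
crop(D["side"],"si1.png",220,100,180,170,3.5)
crop(D["wrist"],"wr1.png",60,0,280,360,1.65)
E
```

```text
(no output)
```

View pics/sc1.png

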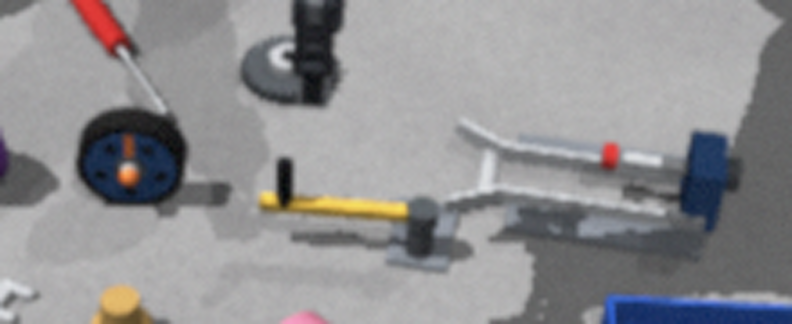

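View pics/si1.png

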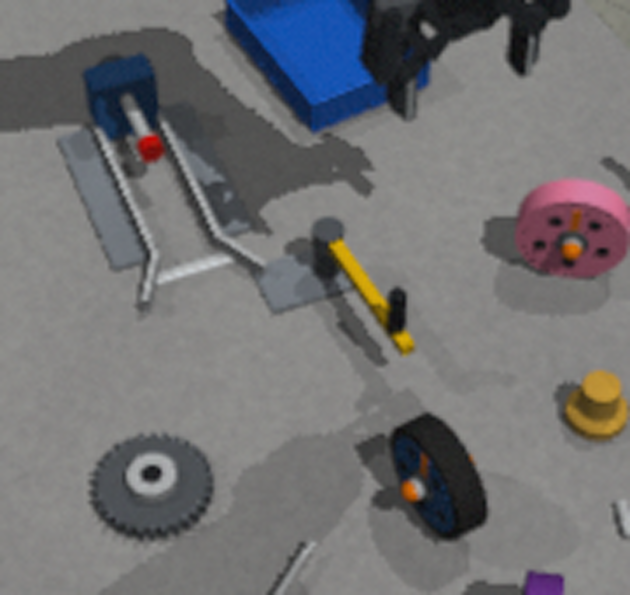

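View pics/wr1.png

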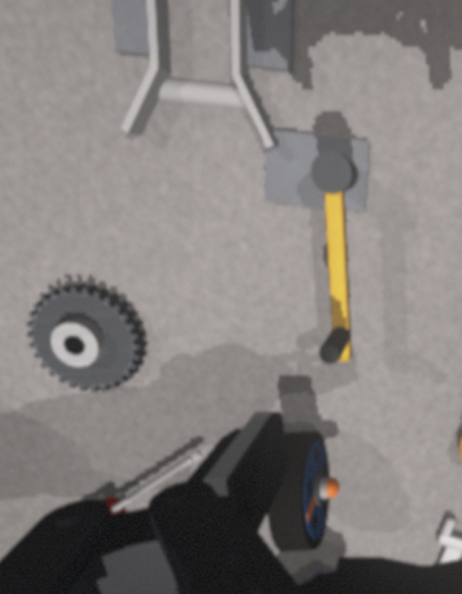

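```bash
python3 - <<'E'
from h import *
import pickle
D=pickle.load(open("D0.pkl","rb"))
sc,si,wr=D["scene"],D["side"],D["wrist"]
def S(x,y):return 240+x/3.6,180+y/3.6
def I(x,y):return 220+x/3.5,100+y/3.5
def W(x,y):return 60+x/1.65,y/1.65
def om(d,x0,y0,x1,y1):
    h=cv2.cvtColor(d["frame"],cv2.COLOR_RGB2HSV)
    m=cv2.inRange(h,(5,140,150),(16,255,255)); n,l,st,c=cv2.connectedComponentsWithStats(m)
    for s,cc in zip(st[1:],c[1:]):
        if s[4]>5 and x0<cc[0]<x1 and y0<cc[1]<y1: print("  blob",s,cc)
for n,d,b in(("sc",sc,(255,205,300,245)),("si",si,(320,210,370,260)),("wr",wr,(230,250,280,340))):
    print(n);om(d,*b)
print("dome+x tri",tri([(sc,*S(128,174)),(wr,*W(332,488))]))
print("dome-x side z45",plane(si,*I(412,490),45), "dome+x scene",plane(sc,*S(128,174),45))
print("elbows wr L",plane(wr,*W(155,70),18),"R",plane(wr,*W(239,78),18))
print("elbows sc L(-x)",plane(sc,*S(507,148),18),"R",plane(sc,*S(500,190),18))
print("elbows si L",plane(si,*I(152,253),18),"R",plane(si,*I(220,237),18))
print("flare ends wr",plane(wr,*W(130,130),18),plane(wr,*W(270,145),18))
print("rail ends sc",plane(sc,*S(660,162),18),plane(sc,*S(665,212),18))
print("rail ends si",plane(si,*I(97,125),18),plane(si,*I(165,125),18))
print("pin top tri",tri([(sc,*S(285,160)),(si,*I(397,292)),(wr,*W(341,340))]))
print("post top tri",tri([(sc,*S(422,205)),(si,*I(328,230)),(wr,*W(334,171))]))
print("buffer tri",tri([(sc,*S(606,155)),(si,*I(151,149))]))
E
```

```text
sc
  blob [273 228   5   3  13] [275.         228.84615385]
si
  blob [336 238   3   4  10] [336.8 239.7]
wr
  blob [259 293   6   8  35] [261.05714286 296.37142857]
dome+x tri (array([ 577.28970516, -153.54645203,   49.40751607]), [np.float64(0.38621700437864703), np.float64(0.386217004378645)])
dome-x side z45 [ 528.99347879 -161.21587192   45.        ] dome+x scene [ 572.32497581 -154.8575889    45.        ]
elbows wr L [470.63273921 148.44746415  18.        ] R [526.19238826 143.55042161  18.        ]
elbows sc L(-x) [475.00466825 153.6770375   18.        ] R [527.4806386 148.0643016  18.       ]
elbows si L [466.1778162  148.16384899  18.        ] R [521.71278097 138.04058138  18.        ]
flare ends wr [447.29638895 111.3147013   18.        ] [543.01820466 101.49961184  18.        ]
rail ends sc [477.43674052 282.62888702  18.        ] [537.81148963 282.85252734  18.        ]
rail ends si [484.38485676 301.13119888  18.        ] [535.48956078 274.13828548  18.        ]
pin top tri (array([592.56732873, -23.86175394,  85.91126756]), [np.float64(5.755113896415846), np.float64(2.9151550651827427), np.float64(6.530497133509461)])
post top tri (array([590.02137036,  82.35792475,  50.02856149]), [np.float64(3.2478805087590374), np.float64(2.8165368482490254), np.float64(2.5268593983511844)])
buffer tri (array([504.33459451, 231.51115924,  44.10800678]), [np.float64(1.3971376326489056), np.float64(1.3971376326489768)])
```

```bash
python3 -m inch '{"travel":[[-1,-0.6,0.3],[-3.5,-2.2,1.1],[-6.5,-4.2,2],[-9.5,-6,3],[-12.5,-8,4],[-14.8,-9.4,4.7],[-15.7,-10,5],[-15.7,-10,5],[-15.7,-10,5],[-15.7,-10,5]],"twist":[0,0,0,0,0,0,0,0,0,0],"fingers":[8.54,8.54,8.54,8.54,8.54,8.54,8.54,8.54,8.54,8.54]}'; python3 - <<'E'
from h import *
import pickle
D={n:vision.get_image(n) for n in("scene","side","wrist")}
pickle.dump(D,open("D1.pkl","wb"))
crop(D["scene"],"sc2.png",240,180,220,90,3.6)
crop(D["side"],"si2.png",220,100,180,170,3.5)
crop(D["wrist"],"wr2.png",0,0,640,400,1.25)
E
```

```text
clock: 1.13
eef_pos: [551.5, -155.1, 206.8]
tool_rot: [3.14, -0.001, 1.573]
force: [-0.5, 0.8, 0.4]
width: 85.5
```

View pics/wr2.png

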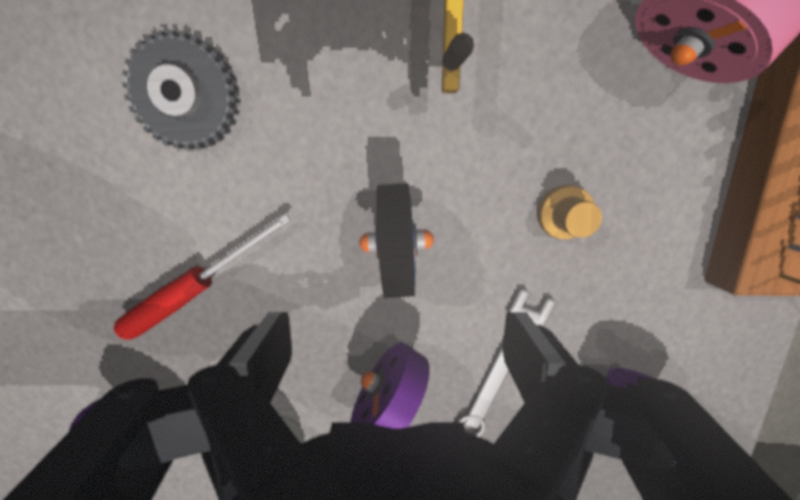

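View pics/sc2.png

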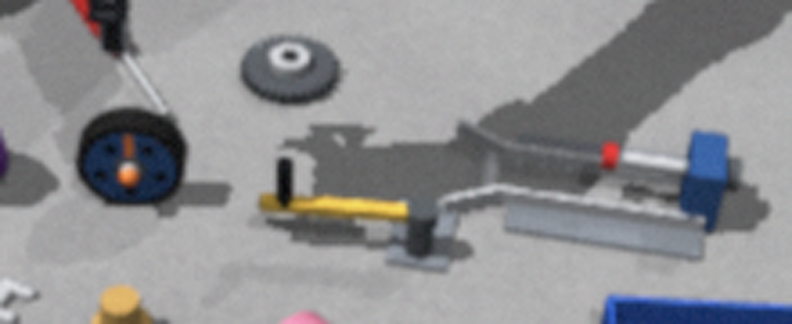

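View pics/si2.png

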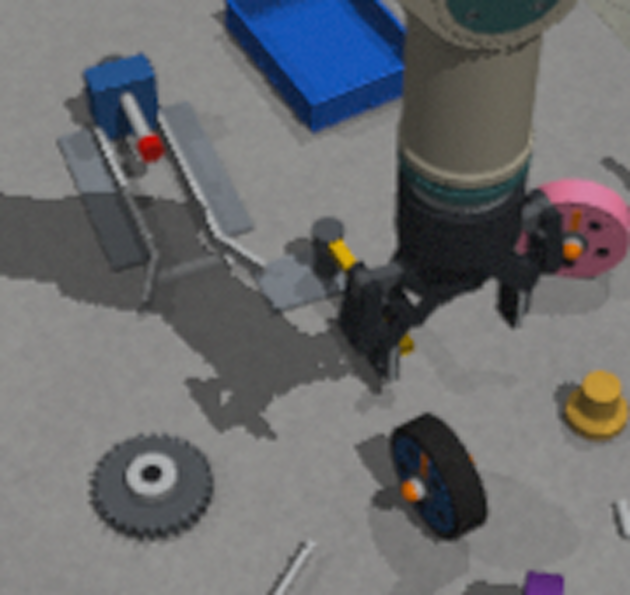

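```bash
python3 - <<'E'
from h import *
import pickle
D=pickle.load(open("D1.pkl","rb"))
wr=D["wrist"];sc=D["scene"];si=D["side"]
print(wr["position"],wr["orientation"])
h=cv2.cvtColor(wr["frame"],cv2.COLOR_RGB2HSV)
m=cv2.inRange(h,(4,120,120),(18,255,255)); n,l,st,c=cv2.connectedComponentsWithStats(m)
for s,cc in zip(st[1:],c[1:]):
    if s[4]>8: print(s,cc,plane(wr,*cc,45))
# tread top silhouettes
W=lambda x,y:(x/1.25,y/1.25)
for p in [(377,186),(410,184),(380,296),(413,296)]: print("tread",p,plane(wr,*W(*p),55))
print("gear",plane(wr,*W(181,88),22),"drv tip",plane(wr,*W(288,207),5))
print("bar end",plane(wr,*W(452,90),44), "pin base/top",plane(wr,*W(460,42),90))
def S(x,y):return 240+x/3.6,180+y/3.6
def I(x,y):return 220+x/3.5,100+y/3.5
print("dome-x", plane(si,*I(411,490),45),"dome+x",plane(sc,*S(128,175),45))
print("buffer",tri([(sc,*S(608,155)),(si,*I(151,149))]))
print("elbow R sc",plane(sc,*S(500,187),18),"end R",plane(sc,*S(690,215),18))
E
```

```text
[552.08883256 -81.44182749 324.01558316] [ 2.85135067e+00 -1.75491734e-03  1.92477851e-03]
[590  17   7   7  23] [593.34782609  19.86956522] [786.87074406  -4.8298011   45.        ]
[540  36  17  17 212] [547.69339623  43.97641509] [752.2619564  -23.32478123  45.        ]
[ 589   61   51  175 4213] [620.92618087 174.4073107 ] [ 850.75032293 -138.26739722   45.        ]
[433 153  48  37 894] [459.13646532 174.58612975] [ 691.73643187 -138.69461726   45.        ]
[636 165   4   3   9] [637.33333333 165.88888889] [ 864.20645443 -129.80986793   45.        ]
[634 175   6  21  95] [637.05263158 185.23157895] [ 870.10229979 -149.16845618   45.        ]
[340 185   7  14  68] [342.44117647 191.29411765] [ 577.65297204 -155.82272707   45.        ]
[288 188   7  13  64] [290.984375 194.359375] [ 526.26200864 -159.06926657   45.        ]
[291 301   7   9  45] [293.68888889 304.53333333] [ 526.18688145 -288.00206265   45.        ]
tread (377, 186) [ 538.02242713 -112.71011961   55.        ]
tread (410, 184) [ 562.32971857 -111.20883295   55.        ]
tread (380, 296) [ 539.23347882 -200.68039895   55.        ]
tread (413, 296) [ 565.85604525 -200.64986221   55.        ]
gear [386.85143746 -42.20661905  22.        ] drv tip [ 456.10015704 -137.15295349    5.        ]
bar end [591.90700372 -45.9629901   44.        ] pin base/top [588.81473284 -26.27731826  90.        ]
dome-x [ 528.37011953 -160.88423263   45.        ] dome+x [ 573.48697859 -154.65772753   45.        ]
buffer (array([504.34182483, 232.68843912,  43.70963986]), [np.float64(2.0424199009484543), np.float64(2.0424199009484822)])
elbow R sc [523.87443512 148.04156774  18.        ] end R [538.96341426 303.02739798  18.        ]
```

```bash
python3 -m inch '{"travel":[[0,0,1],[-0.1,0,3.5],[-0.2,0,6.5],[-0.2,0,9.5],[-0.2,0,12],[-0.2,0,14],[-0.2,0,15.2],[-0.2,0,15.8],[-0.2,0,15.8],[-0.2,0,15.8]],"twist":[-1,-2,-3,-3.5,-3.5,-3.5,-3.5,-3.5,-3.5,-3.5],"fingers":[8.54,8.54,8.54,8.54,8.54,8.54,8.54,8.54,8.54,8.54]}'; python3 - <<'E'
from h import *
import pickle
D={n:vision.get_image(n) for n in("scene","side","wrist")}
pickle.dump(D,open("D2.pkl","wb"))
a=D["wrist"]["frame"][:,140:500,::-1]; a=cv2.resize(a,None,fx=1.1,fy=1.1)
b=cv2.resize(D["scene"]["frame"][170:270,230:330,::-1],(400,400),interpolation=cv2.INTER_CUBIC)
c=np.zeros((440,800,3),np.uint8);c[:,:396]=a;c[:400,400:]=b
cv2.imwrite("pics/g1.png",c)
E
```

```text
clock: 2.12
eef_pos: [550.6, -158.9, 48.7]
tool_rot: [3.141, 0.0, 1.632]
force: [0.6, 0.5, -0.7]
width: 85.5
```

View pics/g1.png

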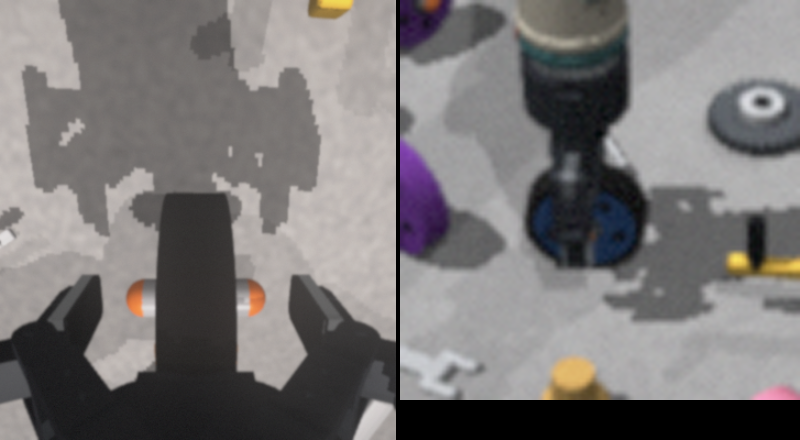

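```bash
python3 - <<'E'
from h import *
import pickle
D=pickle.load(open("D2.pkl","rb"))
wr=D["wrist"]
h=cv2.cvtColor(wr["frame"],cv2.COLOR_RGB2HSV)
m=cv2.inRange(h,(4,120,120),(18,255,255)); n,l,st,c=cv2.connectedComponentsWithStats(m)
for s,cc in zip(st[1:],c[1:]):
    if s[4]>50: print(s,cc,plane(wr,*cc,45))
print(ctrl.read_state()["eef_pos"])
E
```

```text
[ 537  190   83   73 1568] [572.16645408 215.35586735] [ 663.9869887  -122.62794881   45.        ]
[596 223  44  52 205] [611.31219512 240.63902439] [ 685.85642807 -133.69043044   45.        ]
[366 255  15  32 317] [372.33438486 270.65299685] [ 577.90423383 -155.59133628   45.        ]
[255 256  15  32 336] [262.74404762 271.11607143] [ 526.06105757 -158.87650991   45.        ]
[ 550.97336287 -159.19995938   49.5644488 ]
```

```bash
python3 -m inch '{"travel":[[0.1,0.1,0],[0.2,0.1,0],[0.2,0.1,0],[0.2,0.1,0],[0.2,0.1,0],[0.2,0.1,0],[0.2,0.1,0],[0.2,0.1,0],[0.2,0.1,0],[0.2,0.1,0]],"twist":[0,0,0,0,0,0,0,0,0,0],"fingers":[8,7.5,7,6.6,6.4,6.3,6.2,6.1,6.0,5.95]}';python3 -m inch '{"travel":[[0,0,0],[0,0,0],[0,0,0],[0,0,0],[0,0,0],[0,0,0],[0,0,0],[0,0,0],[0,0,0],[0,0,0]],"twist":[0,0,0,0,0,0,0,0,0,0],"fingers":[5.9,5.9,5.9,5.9,5.9,5.9,5.9,5.9,5.9,5.9]}'
```

```text
clock: 3.1
eef_pos: [551.0, -156.9, 48.4]
tool_rot: [3.141, 0.0, 1.632]
force: [-0.3, 0.2, 0.5]
width: 59.4
clock: 3.93
eef_pos: [551.0, -156.9, 48.4]
tool_rot: [3.141, 0.0, 1.632]
force: [0.4, -0.2, 3.6]
width: 58.9
```

```bash
python3 -m inch '{"travel":[[0.2,0,0],[0.5,0,0],[0.9,0,0],[1.3,-0.1,0],[1.7,-0.1,0],[2.1,-0.2,0],[2.5,-0.3,0],[2.8,-0.3,0],[3.0,-0.4,0],[3.0,-0.4,0]],"twist":[-1,-2,-3.5,-5,-6.5,-8,-9.5,-11,-12.3,-12.3],"fingers":[5.9,5.9,5.9,5.9,5.9,5.9,5.9,5.9,5.9,5.9]}'; cat > look.py <<'E'
import sys
from h import *
import pickle
tag=sys.argv[1]
D={n:vision.get_image(n) for n in("scene","side","wrist")}
pickle.dump(D,open(tag+".pkl","wb"))
P=ctrl.read_state()["eef_pos"]
a=D["wrist"]["frame"][:,140:500,::-1]; a=cv2.resize(a,None,fx=1.1,fy=1.1)
c=np.zeros((440,800,3),np.uint8);c[:,:396]=a
for i,n in enumerate(("scene","side")):
    u,v=proj(D[n],P).astype(int); u=min(max(u,60),580); v=min(max(v,35),365)
    c[i*220:i*220+220,400:]=cv2.resize(D[n]["frame"][v-33:v+33,u-60:u+60,::-1],(400,220),interpolation=cv2.INTER_CUBIC)
cv2.imwrite(f"pics/{tag}.png",c); print(ctrl.read_state()["force"])
E
python3 look.py r1
```

```text
clock: 4.77
eef_pos: [545.0, -126.3, 48.2]
tool_rot: [3.142, -0.001, 1.849]
force: [1.5, 0.1, -0.7]
width: 59.1
[ 2.01991643 -0.87752181 -1.47836112]
```

View pics/r1.png

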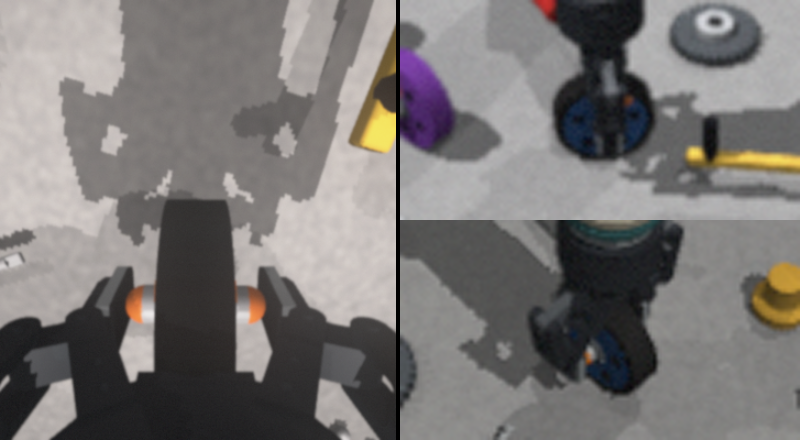

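```bash
python3 -m inch '{"travel":[[0.4,0,0],[1.2,0,0],[2.4,0,0],[3.7,0,0],[5.0,0,0],[6.3,0,0],[7.6,0,0],[8.7,0,0],[9.3,0,0],[9.5,0,0]],"twist":[0,0,0,0,0,0,0,0,0,0],"fingers":[5.9,5.9,5.9,5.9,5.9,5.9,5.9,5.9,5.9,5.9]}'; python3 look.py r2
```

```text
clock: 5.75
eef_pos: [518.3, -33.5, 48.3]
tool_rot: [-3.14, -0.001, 1.849]
force: [0.4, -0.2, 0.3]
width: 59.1
[-0.28256045  0.74143179  0.29502541]
```

View pics/r2.png

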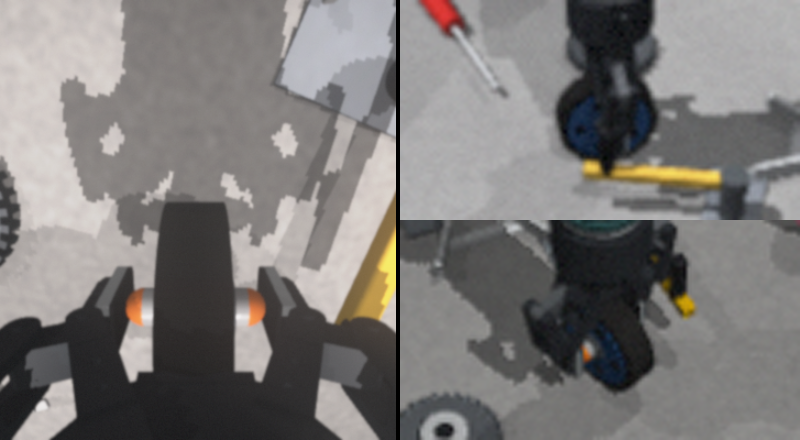

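```bash
python3 -m inch '{"travel":[[0.4,0,0],[1.2,0,0],[2.2,0,0],[3.3,0,0],[4.4,0,0],[5.5,0,0],[6.6,0,0],[7.5,0,0],[7.9,0,0],[8,0,0]],"twist":[0,0,0,0,0,0,0,0,0,0],"fingers":[5.9,5.9,5.9,5.9,5.9,5.9,5.9,5.9,5.9,5.9]}'; python3 look.py r3
```

```text
clock: 6.73
eef_pos: [496.6, 42.6, 48.2]
tool_rot: [-3.141, -0.001, 1.849]
force: [-1.1, -0.8, -0.2]
width: 59.2
[-0.36175875 -0.11618918 -0.82929877]
```

View pics/r3.png

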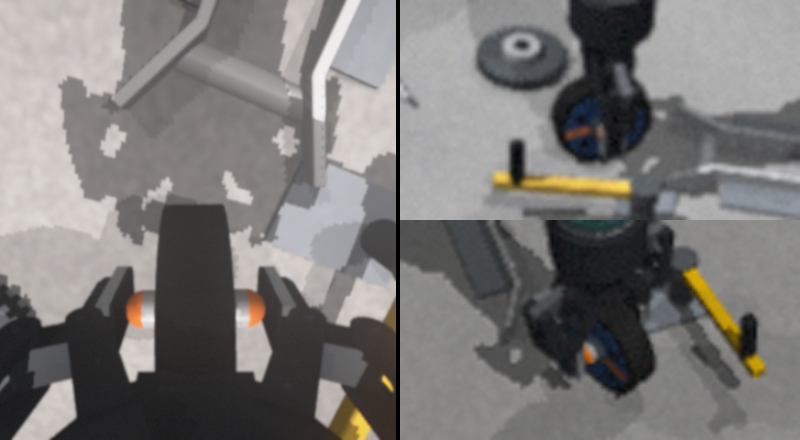

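```bash
python3 - <<'E'
from h import *
import pickle
D=pickle.load(open("r3.pkl","rb")); wr=D["wrist"]
crop(wr,"r3b.png",220,0,260,180,3)
W=lambda x,y:(140+x/1.1,y/1.1)
for n,p,z in [("Ltip",(118,105),18),("Lelb",(208,20),18),("Relb",(318,75),18),("Rtip",(318,182),18),("sillL",(185,58),5),("sillR",(292,102),5)]: print(n,plane(wr,*W(*p),z))
E
```

```text
Ltip [443.63020381 110.55085655  18.        ]
Lelb [472.23613542 152.4699119   18.        ]
Relb [523.09056384 145.43258275  18.        ]
Rtip [540.43260592 102.63863486  18.        ]
sillL [465.895675   138.57050468   5.        ]
sillR [519.625798   134.09404962   5.        ]
```

View pics/r3b.png

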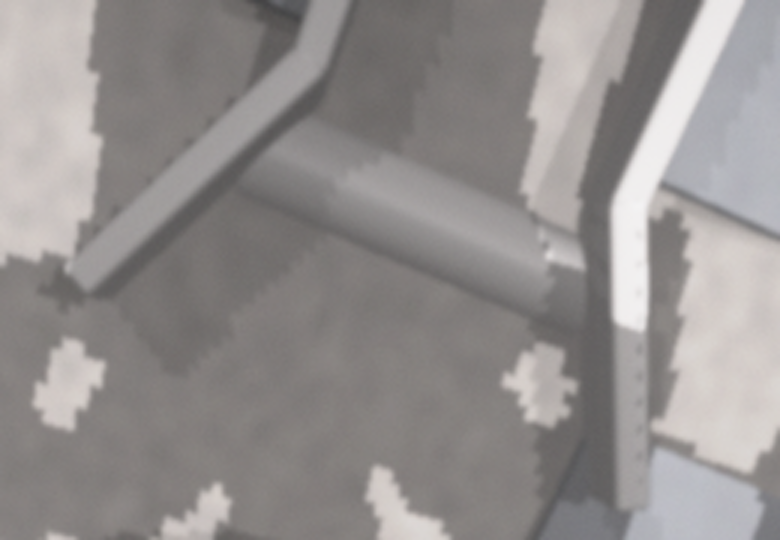

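```bash
python3 - <<'E'
from h import *
import pickle
D=pickle.load(open("r3.pkl","rb")); wr=D["wrist"]
W=lambda x,y:(220+x/3,y/3)
for n,p,z in [("Ltip",(82,280),18),("Lelb",(312,70),18),("Relb",(632,195),18),("Rtip",(632,505),18),("sillnearL",(245,187),0),("sillnearR",(540,317),0)]: print(n,plane(wr,*W(*p),z))
E
```

```text
Ltip [443.4626666  111.49843585  18.        ]
Lelb [470.60718237 149.89652126  18.        ]
Relb [523.28280058 146.90391072  18.        ]
Rtip [541.77844201 101.46502942  18.        ]
sillnearL [463.42512072 134.09035232   0.        ]
sillnearR [520.40746573 127.77345831   0.        ]
```

```bash
python3 -m inch '{"travel":[[0.3,0,0],[0.8,0,0],[1.2,0,0],[1.7,0,0],[2.2,0.1,0],[2.7,0.15,0],[3.2,0.25,0],[3.65,0.4,0],[4.1,0.55,0],[4.1,0.55,0]],"twist":[0,0,0,3.6,7.2,10.8,14.4,18,21.5,21.5],"fingers":[5.9,5.9,5.9,5.9,5.9,5.9,5.9,5.9,5.9,5.9]}'; python3 look.py r4;python3 - <<'E'
from h import *
import pickle
D=pickle.load(open("r4.pkl","rb")); wr=D["wrist"]
crop(wr,"r4b.png",190,0,260,180,3)
E
```

```text
clock: 7.72
eef_pos: [492.1, 84.1, 48.4]
tool_rot: [3.14, -0.001, 1.472]
force: [0.7, -0.0, -1.0]
width: 59.3
[-0.38350723 -0.66001616 -0.41138733]
```

View pics/r4.png

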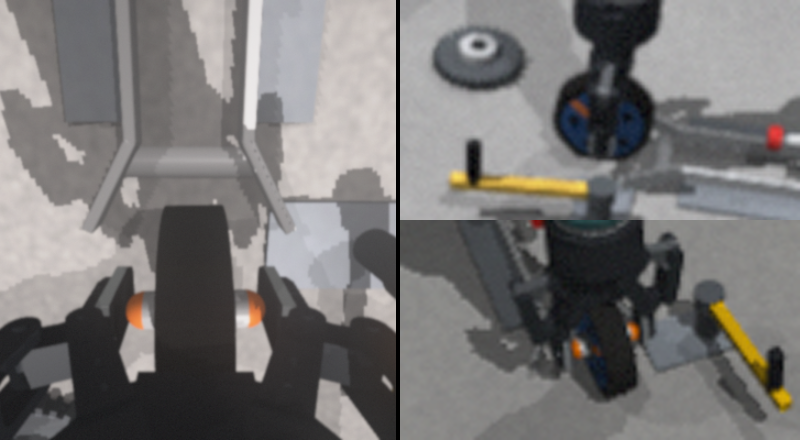

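View pics/r4b.png

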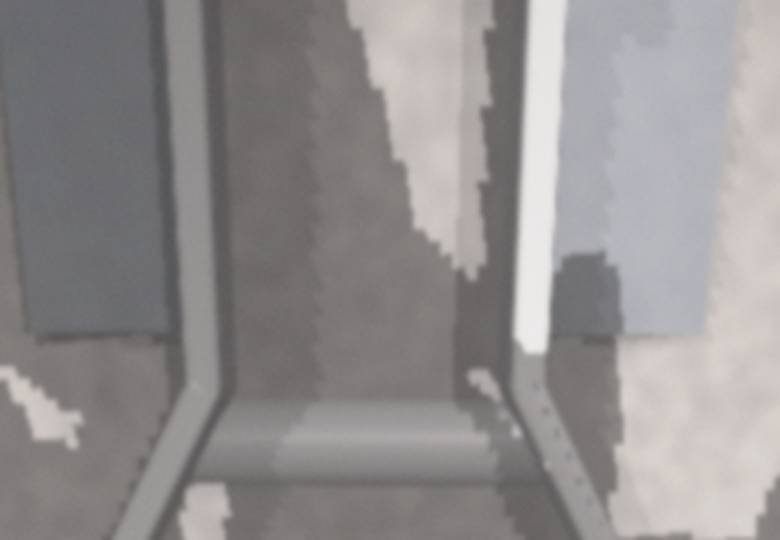

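```bash
python3 - <<'E'
from h import *
import pickle
D=pickle.load(open("r4.pkl","rb")); wr=D["wrist"]
W=lambda x,y:(190+x/3,y/3)
Q={}
for n,p in dict(Lelb=(200,385),Relb=(529,385),Ltop=(184,5),Rtop=(545,5)).items(): Q[n]=plane(wr,*W(*p),18);print(n,Q[n])
e=(Q["Lelb"]+Q["Relb"])/2;t=(Q["Ltop"]+Q["Rtop"])/2;d=t-e;print("mid",e,t,"heading",np.degrees(np.arctan2(d[1],d[0])))
for a,b in(("Lelb","Ltop"),("Relb","Rtop")):
    d=Q[b]-Q[a];print(np.degrees(np.arctan2(d[1],d[0])))
h=cv2.cvtColor(wr["frame"],cv2.COLOR_RGB2HSV)
m=cv2.inRange(h,(4,120,120),(18,255,255)); n,l,st,c=cv2.connectedComponentsWithStats(m)
for s,cc in zip(st[1:],c[1:]):
    if s[4]>50: print(s,cc,plane(wr,*cc,45))
E
```

```text
Lelb [469.48432777 151.62115041  18.        ]
Relb [523.59916374 146.2820954   18.        ]
Ltop [475.73644103 205.6683011   18.        ]
Rtop [528.66306847 200.46821035  18.        ]
mid [496.54174576 148.9516229   18.        ] [502.19975475 203.06825572  18.        ] heading 84.03128971091449
83.40141792895211
84.66099188643366
[366 267  14  30 284] [371.86971831 281.71830986] [518.36710713  76.88095415  45.        ]
[255 270  15  29 300] [262.32666667 283.85      ] [466.36834878  80.88143246  45.        ]
```

```bash
python3 -m inch '{"travel":[[0,0,0],[0,0,0],[-0.2,0,0],[-0.5,0,0],[-0.5,0,0],[-0.5,0,0],[-0.5,0,0],[-0.5,0,0],[-0.5,0,0],[-0.5,0,0]],"twist":[0,0,0,0,0,0,0,0,0,0],"fingers":[6.3,6.6,6.6,6.6,6.5,6.3,6.1,6.0,5.85,5.8]}'; python3 look.py r5; python3 - <<'E'
from h import *
import pickle
wr=pickle.load(open("r5.pkl","rb"))["wrist"]
h=cv2.cvtColor(wr["frame"],cv2.COLOR_RGB2HSV)
m=cv2.inRange(h,(4,120,120),(18,255,255)); n,l,st,c=cv2.connectedComponentsWithStats(m)
for s,cc in zip(st[1:],c[1:]):
    if s[4]>50: print(s,cc,plane(wr,*cc,45))
E
```

```text
clock: 8.7
eef_pos: [491.4, 77.3, 48.7]
tool_rot: [3.141, -0.0, 1.471]
force: [-0.5, -0.2, 3.9]
width: 58.3
[-1.01383144 -0.10303399  5.43041176]
[255 257  14  32 327] [262.13149847 273.71253823] [466.4496395   80.85414657  45.        ]
[366 256  14  32 310] [372.07741935 271.42903226] [518.15054929  76.82551744  45.        ]
```

View pics/r5.png

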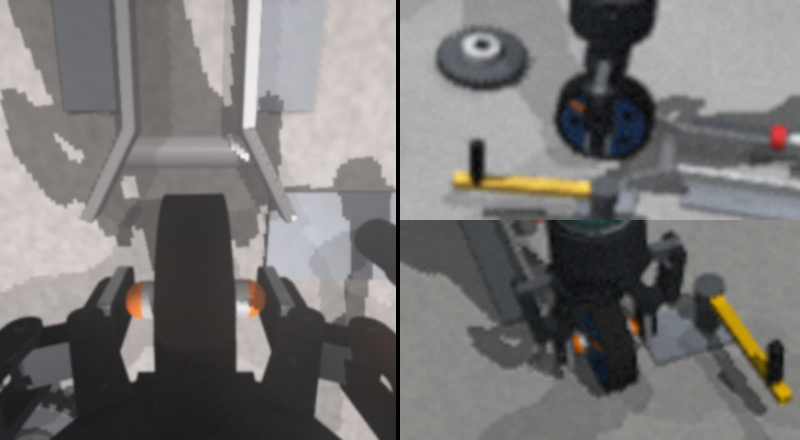

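```bash
python3 -m inch '{"travel":[[0.2,0,0],[0.6,-0.1,0],[1.1,-0.1,0],[1.6,-0.2,0],[2.1,-0.2,0],[2.6,-0.3,0],[3.0,-0.3,0],[3.3,-0.3,0],[3.4,-0.3,0],[3.4,-0.3,0]],"twist":[0,0,0,0,0,0,0,0,0,0],"fingers":[5.8,5.8,5.8,5.8,5.8,5.8,5.8,5.8,5.8,5.8]}'; cat > wc.py <<'E'
from h import *
wr=vision.get_image("wrist")
h=cv2.cvtColor(wr["frame"],cv2.COLOR_RGB2HSV)
m=cv2.inRange(h,(4,120,120),(18,255,255)); n,l,st,c=cv2.connectedComponentsWithStats(m)
P=[]
for s,cc in zip(st[1:],c[1:]):
    if s[4]>50 and 200<cc[0]<430: P.append(plane(wr,*cc,45)); print(s)
P=np.array(P); c=P.mean(0); X=np.array([.1045,.9945]); O=np.array([499.6,178.8])
d=c[:2]-O; print("wheel",c,"stand x,y",d@X, d@np.array([-X[1],X[0]]))
s=ctrl.read_state(); t=s["eef_pos"][:2]-O; print("tcp stand",t@X,t@np.array([-X[1],X[0]]),s["eef_pos"],s["force"],s["width"])
cv2.imwrite("pics/last.png",wr["frame"][:,:,::-1])
E
python3 wc.py
```

```text
clock: 9.68
eef_pos: [491.6, 111.7, 48.3]
tool_rot: [3.141, -0.0, 1.472]
force: [3.2, -2.3, 2.3]
width: 58.3
[366 258  14  33 329]
[255 260  14  32 306]
wheel [492.43324342 111.89432136  45.        ] stand x,y -67.28662347310092 0.1356959994872925
tcp stand -67.94544901410188 0.9478337441110516 [491.55668178 111.32395952  48.31274247] [ 3.93328801 -2.32846337  2.15179333] 58.00945291725301
```

```bash
python3 -m inch '{"travel":[[0.3,0,0],[0.6,0,0],[0.9,0,-0.1],[1.2,0,-0.2],[1.5,0,-0.3],[1.8,0,-0.38],[2.1,0,-0.43],[2.4,0,-0.48],[2.7,0,-0.5],[3.0,0,-0.5]],"twist":[0,0,0,0,0,0,0,0,0,0],"fingers":[5.8,5.8,5.8,5.8,5.8,5.8,5.8,5.8,5.8,5.8]}'; python3 wc.py
```

```text
clock: 10.57
eef_pos: [493.1, 141.9, 52.8]
tool_rot: [-3.139, 0.0, 1.472]
force: [0.3, -1.0, -2.4]
width: 58.0
[366 262  14  32 299]
[255 269  14  27 275]
wheel [493.17120424 136.72307247  45.        ] stand x,y -42.51731358856561 1.9963984600505889
tcp stand -36.357504197723074 2.4927991951488506 [493.32124121 142.9011826   52.82336361] [ 0.25781453 -0.09123846 -4.49839827] 58.405368977471916
```

View pics/last.png

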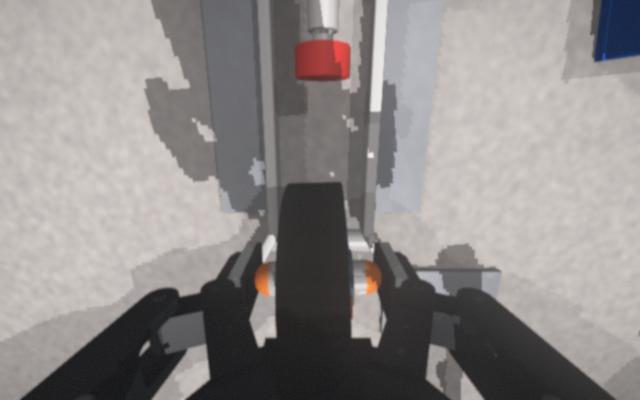

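```bash
python3 -m inch '{"travel":[[0.3,0,0],[0.6,0.1,0],[0.9,0.1,0.05],[1.2,0.1,0.1],[1.5,0.2,0.17],[1.8,0.2,0.25],[2.1,0.2,0.35],[2.4,0.2,0.45],[2.7,0.2,0.48],[3.0,0.2,0.48]],"twist":[0,0,0,0,0,0,0,0,0,0],"fingers":[5.8,5.8,5.8,5.8,5.8,5.8,5.8,5.8,5.8,5.8]}'; python3 wc.py
```

```text
clock: 11.45
eef_pos: [499.3, 171.0, 48.4]
tool_rot: [-3.141, 0.0, 1.471]
force: [0.6, 0.5, -5.8]
width: 58.4
[366 262  14  32 297]
[255 268  14  28 273]
wheel [499.70285361 168.89745431  45.        ] stand x,y -9.83733349169254 -1.1371039354731565
tcp stand -6.790638817440148 -0.5502898359148102 [499.43763345 171.98886726  48.4560704 ] [ 0.09982828  1.23706918 -5.27659546] 58.48593346577555
```

View pics/last.png

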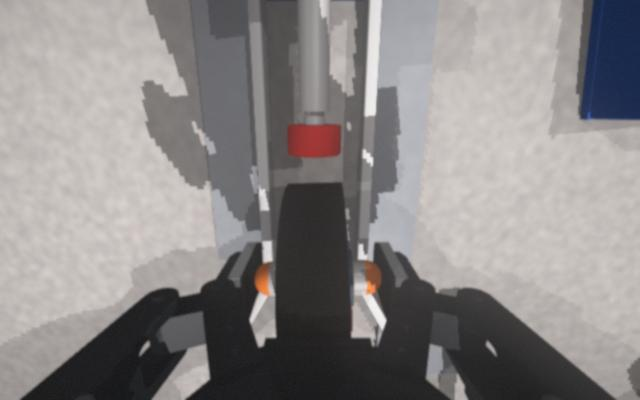

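```bash
python3 - <<'E'
from h import *
wr=vision.get_image("wrist")
X=np.array([.1045,.9945]); O=np.array([499.6,178.8])
for z in(45,56):
    q=plane(wr,314,157,z); d=q[:2]-O; print(q,d@X,d@np.array([-X[1],X[0]]))
for q in (plane(wr,318,183,45),plane(wr,318,183,60)): print("wheel front",(q[:2]-O)@X)
E
python3 -m inch '{"travel":[[0.1,0,0.05],[0.2,0,0.1],[0.3,0,0.1],[0.4,0,0.1],[0.5,0,0.1],[0.6,0,0.1],[0.7,0,0.1],[0.7,0,0.1],[0.7,0,0.1],[0.7,0,0.1]],"twist":[0,0,0,0,0,0,0,0,0,0],"fingers":[5.8,5.8,5.8,5.8,5.8,5.8,5.8,5.8,5.8,5.8]}'; python3 wc.py
```

```text
[504.55916401 227.89353204  45.        ] 49.34175025123929 0.1983854864412709
[504.84642116 229.46073444  56.        ] 50.930351413748326 0.0764809094615389
wheel front 38.228580076870216
wheel front 41.77531124558509
clock: 12.38
eef_pos: [500.1, 177.7, 47.7]
tool_rot: [3.142, -0.0, 1.471]
force: [-1.7, -1.3, 4.9]
width: 58.5
[366 262  14  33 300]
[255 269  14  26 273]
wheel [500.5040838  175.60021221  45.        ] stand x,y -3.0877121978389273 -1.2334891677554722
tcp stand -1.033158804187684 -0.5976187971329708 [500.08639088 177.71001845  47.70970472] [-0.92392795 -0.67561643  5.6355407 ] 58.384676048118116
```

```bash
python3 -m inch '{"travel":[[0.1,0,-0.03],[0.2,0,-0.04],[0.3,0,-0.04],[0.4,0,-0.04],[0.5,0,-0.04],[0.6,0,-0.04],[0.6,0,-0.04],[0.6,0,-0.04],[0.6,0,-0.04],[0.6,0,-0.04]],"twist":[0,0,0,0,0,0,0,0,0,0],"fingers":[5.8,5.8,5.8,5.8,5.8,5.8,5.8,5.8,5.8,5.8]}'; python3 wc.py
```

```text
clock: 13.27
eef_pos: [500.7, 183.7, 47.8]
tool_rot: [3.142, 0.0, 1.471]
force: [-1.0, -2.2, -1.0]
width: 58.1
[366 262  14  33 307]
[255 269  14  27 279]
wheel [501.02648862 181.44919277  45.        ] stand x,y 2.783690267717235 -1.1418022930537532
tcp stand 4.979950906879501 -0.5370520834561614 [500.65455537 183.69668162  47.79802611] [ 0.30675904 -1.34833475 -0.91498252] 58.44965504752848
```

View pics/last.png

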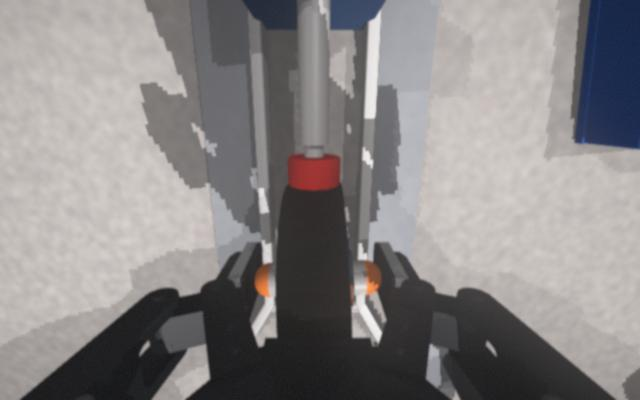

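```bash
python3 -m inch '{"travel":[[0.05,0,0],[0.1,0,0],[0.15,0,0],[0.2,0,0],[0.2,0,0],[0.2,0,0],[0.2,0,0],[0.2,0,0],[0.2,0,0],[0.2,0,0]],"twist":[0,0,0,0,0,0,0,0,0,0],"fingers":[5.8,5.8,5.8,5.8,5.8,5.8,5.8,5.8,5.8,5.8]}'; python3 wc.py
```

```text
clock: 14.15
eef_pos: [500.7, 184.8, 47.8]
tool_rot: [-3.141, 0.001, 1.471]
force: [-0.3, -5.1, -1.9]
width: 58.1
[366 262  14  33 311]
[255 270  14  26 277]
wheel [501.15563489 182.3296805   45.        ] stand x,y 3.6728311062192183 -1.178227282869439
tcp stand 6.097380051632913 -0.4945203334114332 [500.72903257 184.8124647   47.79985928] [ 0.59048249 -4.81510239 -0.86579584] 58.49810185890778
```

```bash
python3 -m inch '{"travel":[[0.05,0,0],[0.1,0,0],[0.15,0,0],[0.2,0,0],[0.25,0,0],[0.25,0,0],[0.25,0,0],[0.25,0,0],[0.25,0,0],[0.25,0,0]],"twist":[0,0,0,0,0,0,0,0,0,0],"fingers":[5.8,5.8,5.8,5.8,5.8,5.8,5.8,5.8,5.8,5.8]}'; python3 wc.py
```

```text
clock: 15.03
eef_pos: [500.8, 186.0, 47.8]
tool_rot: [-3.141, 0.003, 1.47]
force: [-1.3, -7.9, -0.5]
width: 58.3
[366 262  14  33 307]
[255 270  14  27 279]
wheel [501.2177814  183.58271592  45.        ] stand x,y 4.925469143572903 -1.1090897893851281
tcp stand 7.309783408862009 -0.48548289334972633 [500.84674682 186.01920399  47.78784476] [-0.54317159 -7.4659037  -0.34384552] 58.11222083998178
```

```bash
python3 -m inch '{"travel":[[0.05,0,0],[0.1,0,0],[0.15,0,0],[0.2,0,0],[0.2,0,0],[0.2,0,0],[0.2,0,0],[0.2,0,0],[0.2,0,0],[0.2,0,0]],"twist":[0,0,0,0,0,0,0,0,0,0],"fingers":[5.8,5.8,5.8,5.8,5.8,5.8,5.8,5.8,5.8,5.8]}'; python3 wc.py
```

```text
clock: 15.92
eef_pos: [500.9, 186.9, 47.7]
tool_rot: [-3.14, 0.004, 1.469]
force: [-1.9, -10.4, -0.1]
width: 58.2
[366 263  13  32 297]
[255 270  14  27 279]
wheel [501.22203748 184.27653909  45.        ] stand x,y 5.61592103899465 -1.0408179350618143
tcp stand 8.197322723371853 -0.4322965249614815 [500.88660281 186.90746378  47.75376878] [-1.19319732 -8.82280479  0.1464904 ] 58.137964107408656
```

```bash
python3 -m inch '{"travel":[[0,0,0],[0,0,0],[0,0,0],[0,0,0],[0,0,0],[0,0,0],[0,0,0],[0,0,0],[0,0,0],[0,0,0]],"twist":[0,0,0,0,0,0,0,0,0,0],"fingers":[5.8,5.8,5.8,5.8,5.8,5.8,5.8,5.8,5.8,5.8]}'; python3 -m inch '{"travel":[[-0.1,0,0],[-0.2,0,0],[-0.4,0,0],[-0.6,0,0],[-0.8,0,0],[-0.9,0,0],[-1.0,0,0],[-1,0,0],[-1,0,0],[-1,0,0]],"twist":[0,0,0,0,0,0,0,0,0,0],"fingers":[5.8,5.8,5.8,5.8,5.8,5.8,5.8,5.8,5.8,5.8]}'; python3 wc.py
```

```text
clock: 16.8
eef_pos: [500.9, 186.9, 47.8]
tool_rot: [-3.141, 0.004, 1.469]
force: [-1.4, -9.7, -0.1]
width: 57.9
clock: 17.63
eef_pos: [500.4, 180.7, 47.9]
tool_rot: [3.141, -0.001, 1.472]
force: [0.2, 0.1, -3.0]
width: 58.2
[366 262  14  33 291]
[255 270  14  26 275]
wheel [500.75144059 178.40402784  45.        ] stand x,y -0.2734687757786734 -1.1864867573871216
tcp stand 1.9136288678438138 -0.5855046056241798 [500.38229727 180.64200986  47.89265106] [ 0.12454402  0.69189663 -5.37919304] 58.25990128505689
```

View pics/last.png

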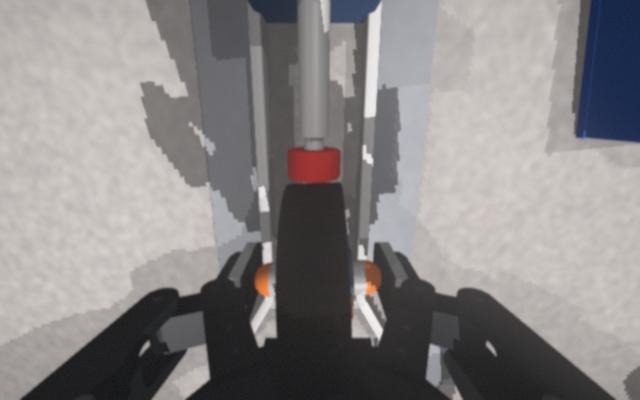

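```bash
python3 -m inch '{"travel":[[0,0,0.03],[0,0,0.06],[0,0,0.06],[0,0,0.06],[0,0,0.06],[0,0,0.06],[0,0,0.06],[0,0,0.06],[0,0,0.06],[0,0,0.06]],"twist":[0,0,0,0,0,0,0,0,0,0],"fingers":[5.8,5.8,5.85,5.9,5.95,6.0,6.1,6.3,6.6,7.0]}'; python3 -m inch '{"travel":[[0,0,0],[0,0,0],[0,0,0],[0,0,0],[0,0,0],[0,0,0],[0,0,0],[0,0,0],[0,0,0],[0,0,0]],"twist":[0,0,0,0,0,0,0,0,0,0],"fingers":[7.4,7.8,8.2,8.54,8.54,8.54,8.54,8.54,8.54,8.54]}'; python3 wc.py;python3 look.py r6
```

```text
clock: 18.52
eef_pos: [500.5, 180.2, 47.4]
tool_rot: [3.141, -0.0, 1.471]
force: [0.0, 0.7, -0.3]
width: 69.9
clock: 19.35
eef_pos: [500.3, 180.2, 47.3]
tool_rot: [-3.142, -0.0, 1.471]
force: [0.6, 0.2, -0.6]
width: 84.9
[368 262  15  32 333]
[257 265  14  31 336]
wheel [501.97998442 179.123979    45.        ] stand x,y 0.5709054883527218 -2.3330386991135184
tcp stand 1.515954459984591 -0.5938081702478796 [500.34899654 180.24563532  47.33593913] [-0.07740786  0.32634704  0.33232625] 85.12146397554883
[ 0.03433219 -0.10123412  0.4336054 ]
```

View pics/r6.png

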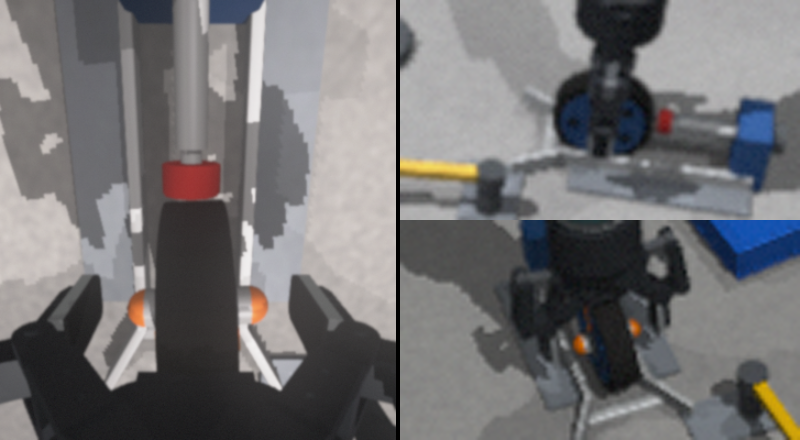

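```bash
python3 -m inch '{"travel":[[0,0,-0.5],[0,0,-2],[0,0,-4],[0,0,-6.5],[0,0,-9],[0,0,-11.5],[0,0,-13.2],[0,0,-14],[0,0,-14],[0,0,-14]],"twist":[0,0,0,0,0,0,0,0,0,0],"fingers":[8.54,8.54,8.54,8.54,8.54,8.54,8.54,8.54,8.54,8.54]}'; python3 -m inch '{"travel":[[-1,0.5,0],[-3,1.6,0],[-6,3.3,0],[-9.5,5.3,0],[-13,7.3,0],[-16.5,9.2,0],[-18.8,10.5,0],[-19.6,11,0],[-19.6,11,0],[-19.6,11,0]],"twist":[-1,-2,-3,-4,-5,-6,-6.5,-6.5,-6.5,-6.5],"fingers":[8.54,8.54,8.54,8.54,8.54,8.54,8.54,8.54,8.54,8.54]}'; python3 - <<'E'
from h import *
import pickle
D={n:vision.get_image(n) for n in("scene","side","wrist")}
pickle.dump(D,open("k1.pkl","wb"))
crop(D["wrist"],"k1.png",0,0,640,400,1.25)
print(ctrl.read_state())
E
```

```text
clock: 20.38
eef_pos: [500.0, 180.3, 187.1]
tool_rot: [-3.141, -0.0, 1.471]
force: [0.3, -0.6, -0.1]
width: 84.9
clock: 21.22
eef_pos: [589.2, -24.9, 185.8]
tool_rot: [-3.138, -0.001, 1.584]
force: [-0.4, 0.1, -0.3]
width: 85.0
{'clock': 21.3667, 'qpos': array([-0.11460048,  0.63225163,  0.16882668,  1.76232281, -0.14666349,
        0.76092678,  0.14597179]), 'qd': array([-0.00245752, -0.00715524,  0.0062746 , -0.0053199 ,  0.00244901,
       -0.00020749,  0.00241741]), 'tau': array([ 6.91914093e-01, -5.22070670e+01,  3.22203152e+00, -1.57035792e+01,
        3.29517410e-02,  1.24555212e-03, -4.33680456e-03]), 'eef_pos': array([589.48836787, -23.03416877, 186.71173012]), 'tool_rot': array([-3.13995289e+00, -1.55201820e-03,  1.58797606e+00]), 'force': array([ 0.2030904 , -0.34126837,  0.25185457]), 'torque': array([ 0.01391927, -0.02691293,  0.10102636]), 'width': 85.38992183304694}
```

View pics/k1.png

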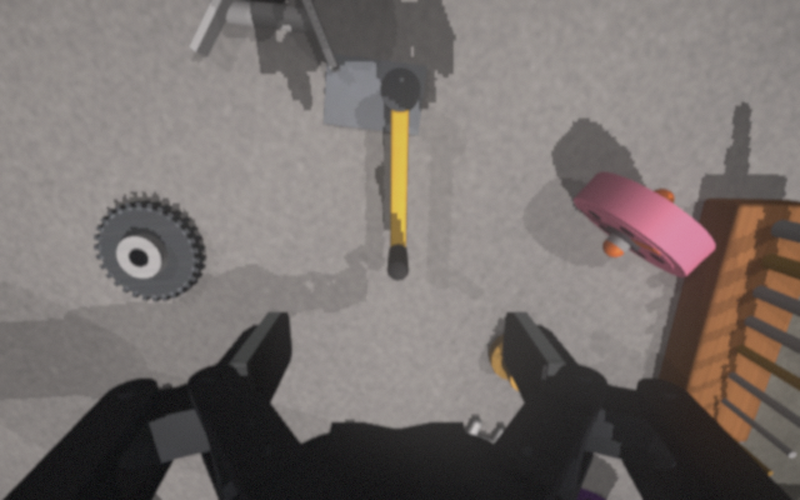

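```bash
python3 - <<'E'
from h import *
import pickle
wr=pickle.load(open("k1.pkl","rb"))["wrist"]
W=lambda x,y:(x/1.25,y/1.25)
print("pin top",plane(wr,*W(398,270),90),"pin base",plane(wr,*W(399,250),55),"bar at post",plane(wr,*W(401,112),50),"post top",plane(wr,*W(401,88),58))
for p in((391,112),(409,112)): print(plane(wr,*W(*p),50))
E
python3 -m inch '{"travel":[[0,0,0],[0,0,0],[0,0,0],[0,0,0],[0,0,0],[0,0,0],[0,0,0],[0,0,0],[0,0,0],[0,0,0]],"twist":[0,0,0,0,0,0,0,0,0,0],"fingers":[8.54,8.54,8.54,8.54,8.54,8.54,8.54,8.54,8.54,8.54]}'
```

```text
pin top [590.88442981 -26.56961066  90.        ] pin base [591.59253291 -23.91215702  55.        ] bar at post [591.32396389  69.25757145  50.        ] post top [590.99989311  82.72319868  58.        ]
[584.75164248  69.15705536  50.        ]
[596.58128428  69.33797611  50.        ]
clock: 22.2
eef_pos: [590.3, -25.8, 187.3]
tool_rot: [-3.142, -0.0, 1.585]
force: [-0.2, -0.3, -0.4]
width: 85.3
```

```bash
python3 -m inch '{"travel":[[0,0.1,0.5],[0,0.1,2],[0,0.1,4],[0,0.1,6],[0,0.1,8],[0,0.1,9.5],[0,0.1,10.2],[0,0.1,10.5],[0,0.1,10.5],[0,0.1,10.5]],"twist":[0,0,0,0,0,0,0,0,0,0],"fingers":[8.54,8.54,8.54,8.54,8.54,8.54,8.54,8.54,8.54,8.54]}'; python3 -m inch '{"travel":[[0,0,0],[0,0,0],[0,0,0],[0,0,0],[0,0,0],[0,0,0],[0,0,0],[0,0,0],[0,0,0],[0,0,0]],"twist":[0,0,0,0,0,0,0,0,0,0],"fingers":[7,5.5,4,3,2.5,2.2,2,2,2,2]}'; python3 - <<'E'
from h import *
D=vision.get_image("wrist");crop(D,"k2.png",0,0,640,400,1.25)
s=ctrl.read_state();print(s["eef_pos"],s["tool_rot"])
# plan: heading of bar from a0, TCP at pivot+110*(cos,sin); tool x heading th
P=np.array([591,83.5]);th0=s["tool_rot"][2];c0=s["eef_pos"][:2]
ex=np.array([np.cos(th0),np.sin(th0)]);ey=np.array([np.sin(th0),-np.cos(th0)])
for k in range(0,106,5):
    a=np.radians(270.1-k);q=P+110*np.array([np.cos(a),np.sin(a)]);d=q-c0
    print(k,np.round([d@ex/10,d@ey/10],2))
E
```

```text
clock: 23.03
eef_pos: [591.9, -25.8, 82.9]
tool_rot: [3.14, 0.0, 1.585]
force: [0.4, 0.3, 0.6]
width: 85.2
clock: 23.87
eef_pos: [591.3, -25.7, 82.3]
tool_rot: [-3.142, -0.0, 1.585]
force: [0.1, 0.4, -0.4]
width: 20.1
[591.31420649 -25.69553515  82.27695627] [-3.14154721e+00 -2.98087306e-05  1.58478926e+00]
0 [-0.08 -0.01]
5 [-0.03 -0.97]
10 [ 0.11 -1.92]
15 [ 0.33 -2.86]
20 [ 0.63 -3.77]
25 [ 1.01 -4.65]
30 [ 1.46 -5.49]
35 [ 1.99 -6.3 ]
40 [ 2.58 -7.05]
45 [ 3.24 -7.75]
50 [ 3.95 -8.39]
55 [ 4.72 -8.97]
60 [ 5.54 -9.47]
65 [ 6.39 -9.9 ]
70 [  7.28 -10.26]
75 [  8.2  -10.54]
80 [  9.14 -10.73]
85 [ 10.09 -10.85]
90 [ 11.05 -10.88]
95 [ 12.01 -10.82]
100 [ 12.96 -10.69]
105 [ 13.9  -10.47]
```

View pics/k2.png

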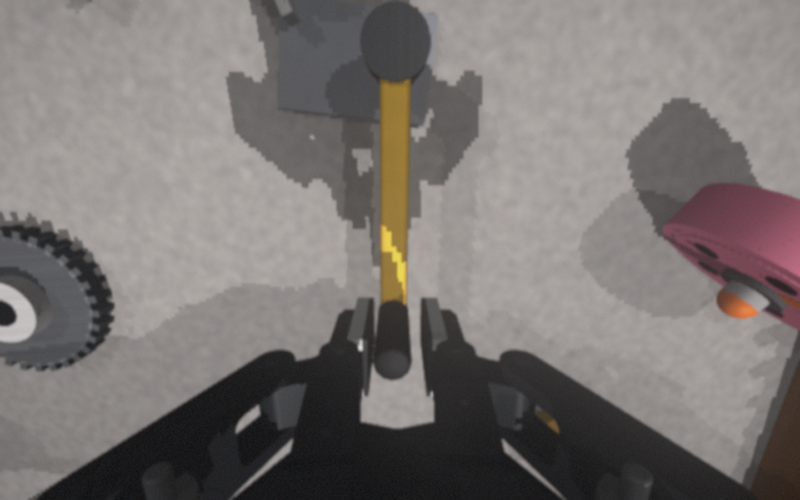

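```bash
python3 -m inch '{"travel":[[0,-1,0],[0.1,-1.9,0],[0.35,-2.9,0],[0.65,-3.8,0],[1,-4.65,0],[1.45,-5.5,0],[2,-6.3,0],[2.6,-7.05,0],[3.25,-7.75,0],[3.95,-8.4,0]],"twist":[5,10,15,20,25,30,35,40,45,50],"fingers":[2,2,2,2,2,2,2,2,2,2]}'; python3 - <<'E'
from h import *
D=vision.get_image("wrist");crop(D,"k3.png",0,0,640,400,1.25)
s=ctrl.read_state();print(s["eef_pos"],s["tool_rot"],s["force"])
P=np.array([591,83.5]);th0=s["tool_rot"][2];c0=s["eef_pos"][:2]
d=c0-P;print(np.hypot(*d),np.degrees(np.arctan2(d[1],d[0])))
ex=np.array([np.cos(th0),np.sin(th0)]);ey=np.array([np.sin(th0),-np.cos(th0)])
for k in range(50,106,5):
    a=np.radians(270.1-k);q=P+110*np.array([np.cos(a),np.sin(a)]);d=q-c0
    print(k,np.round([d@ex/10,d@ey/10],2))
E
```

```text
clock: 24.75
eef_pos: [507.0, 11.9, 82.6]
tool_rot: [3.14, -0.0, 0.707]
force: [1.3, -0.6, 0.3]
width: 19.8
[505.21181096  14.13055924  82.25012916] [-3.14006773e+00  6.37326574e-04  7.05318454e-01] [-1.0928623   0.57522638  0.0587511 ]
110.32557586766816 -141.0405474619172
50 [0.03 0.22]
55 [ 0.08 -0.74]
60 [ 0.21 -1.69]
65 [ 0.42 -2.63]
70 [ 0.71 -3.54]
75 [ 1.09 -4.42]
80 [ 1.53 -5.27]
85 [ 2.05 -6.08]
90 [ 2.64 -6.84]
95 [ 3.29 -7.54]
100 [ 4.   -8.19]
105 [ 4.77 -8.77]
```

View pics/k3.png

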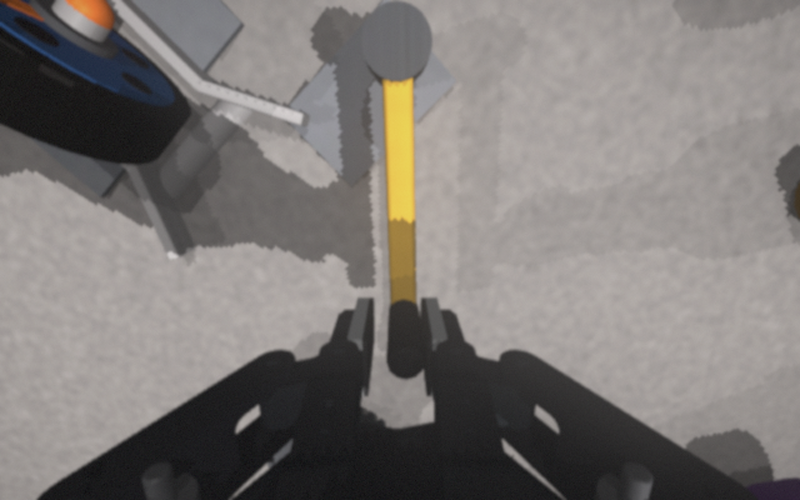

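```bash
python3 -m inch '{"travel":[[0.1,-0.75,0],[0.2,-1.7,0],[0.4,-2.6,0],[0.7,-3.5,0],[1.1,-4.4,0],[1.5,-5.2,0],[1.9,-5.9,0],[2.3,-6.4,0],[2.65,-6.85,0],[2.65,-6.85,0]],"twist":[5,10,15,20,25,30,34,37,40,40],"fingers":[2,2,2,2,2,2,2,2,2,2]}'; cat > ks.py <<'E'
import sys
from h import *
D=vision.get_image("wrist");crop(D,sys.argv[1],0,0,640,400,1.25)
s=ctrl.read_state();print(s["eef_pos"],s["tool_rot"],s["force"])
P=np.array([591,83.5]);th0=s["tool_rot"][2];c0=s["eef_pos"][:2]
d=c0-P;print(np.hypot(*d),np.degrees(np.arctan2(d[1],d[0])))
ex=np.array([np.cos(th0),np.sin(th0)]);ey=np.array([np.sin(th0),-np.cos(th0)])
for k in range(88,104,2):
    a=np.radians(270.1-k);q=P+110*np.array([np.cos(a),np.sin(a)]);d=q-c0
    print(k,np.round([d@ex/10,d@ey/10],2))
E
python3 ks.py k4.png
```

```text
clock: 25.63
eef_pos: [482.1, 82.9, 82.1]
tool_rot: [-3.141, 0.0, 0.016]
force: [-0.3, -0.4, 0.5]
width: 20.0
[482.22045774  82.32518694  82.21451333] [-3.14153575e+00  5.64391750e-05  1.77020797e-02] [-0.36225838 -0.44243882 -0.12687081]
108.78588603486918 -179.38123279515983
88 [-0.12  0.28]
90 [-0.12 -0.1 ]
92 [-0.11 -0.48]
94 [-0.08 -0.87]
96 [-0.04 -1.25]
98 [ 0.01 -1.63]
100 [ 0.08 -2.01]
102 [ 0.16 -2.38]
```

View pics/k4.png

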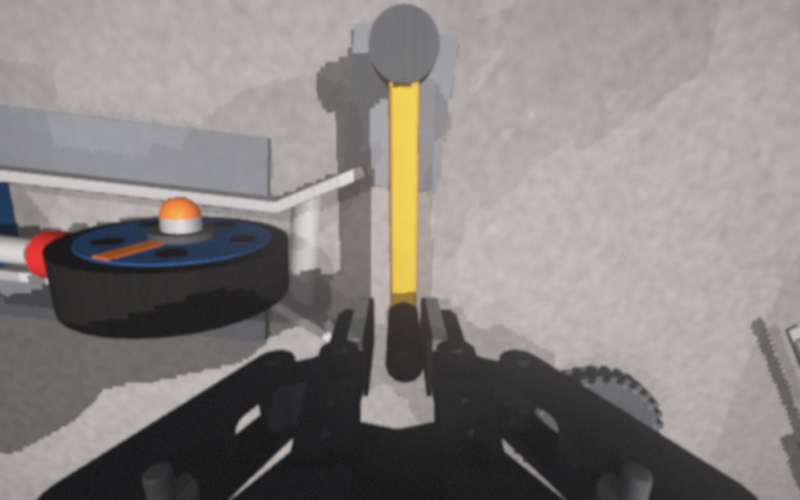

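```bash
python3 -m inch '{"travel":[[-0.1,-0.2,0],[-0.1,-0.4,0],[-0.1,-0.6,0],[-0.1,-0.8,0],[-0.1,-1,0],[-0.1,-1.2,0],[0,-1.4,0],[0,-1.6,0],[0,-1.65,0],[0,-1.65,0]],"twist":[1,2,3,4,5,6,7,7,7,7],"fingers":[2,2,2,2,2,2,2,2,2,2]}'; python3 ks.py k5.png
```

```text
clock: 26.52
eef_pos: [481.5, 96.5, 82.2]
tool_rot: [3.139, -0.0, -0.11]
force: [-0.9, -5.6, -0.4]
width: 19.8
[481.50452256  96.48148745  82.2556323 ] [ 3.13880835e+00 -1.14433509e-04 -1.09694818e-01] [-1.63935435 -5.30079748  0.50883718]
110.2623172126417 173.23872802012295
88 [0.14 1.7 ]
90 [0.09 1.31]
92 [0.06 0.93]
94 [0.04 0.55]
96 [0.03 0.17]
98 [ 0.03 -0.22]
100 [ 0.05 -0.6 ]
102 [ 0.08 -0.98]
```

View pics/k5.png

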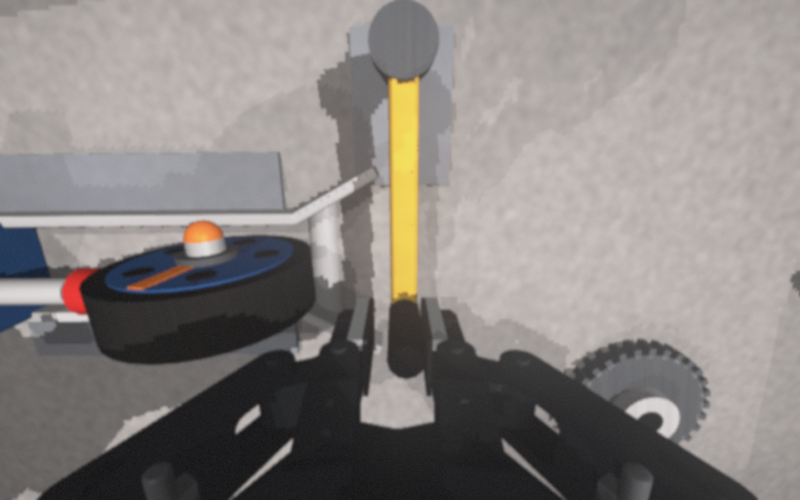

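```bash
python3 -m inch '{"travel":[[0,-0.1,0],[0,-0.2,0],[0,-0.2,0],[0,-0.2,0],[0,-0.2,0],[0,-0.2,0],[0,-0.2,0],[0,-0.2,0],[0,-0.2,0],[0,-0.2,0]],"twist":[0,0,0,0,0,0,0,0,0,0],"fingers":[2,2,2,2,2,2,2,2,2,2]}'; python3 -m inch '{"travel":[[0,0.3,0],[0,0.4,0],[0,0.4,0],[0,0.4,0],[0,0.4,0],[0,0.4,0],[0,0.4,0],[0,0.4,0],[0,0.4,0],[0,0.4,0]],"twist":[0,0,0,0,0,0,0,0,0,0],"fingers":[2,2,2,2,2.2,2.4,2.6,2.6,2.6,2.6]}';python3 ks.py k6.png
```

```text
clock: 27.4
eef_pos: [481.5, 96.6, 82.2]
tool_rot: [3.136, -0.0, -0.111]
force: [-1.0, -9.8, 1.0]
width: 20.2
clock: 28.23
eef_pos: [481.7, 96.5, 82.3]
tool_rot: [-3.141, -0.0, -0.108]
force: [0.5, -0.4, 0.3]
width: 25.9
[481.6493329   96.43082748  82.31511774] [-3.14141406e+00  7.39556634e-06 -1.08123330e-01] [-0.41538878 -0.22573082  0.77569775]
110.11255465898262 173.2560338039175
88 [0.13 1.69]
90 [0.08 1.31]
92 [0.04 0.93]
94 [0.02 0.55]
96 [0.01 0.16]
98 [ 0.02 -0.22]
100 [ 0.03 -0.61]
102 [ 0.07 -0.99]
```

View pics/k6.png

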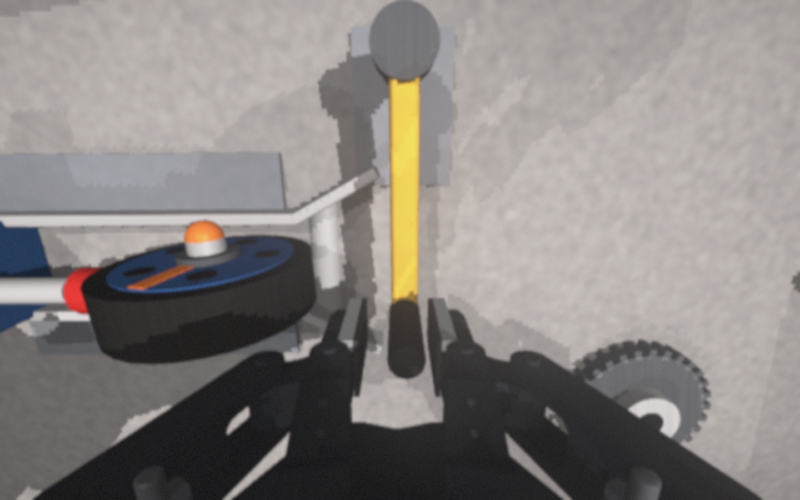

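```bash
python3 -m inch '{"travel":[[0,0,-0.5],[0,0,-2],[0,0,-4],[0,0,-6.5],[0,0,-9],[0,0,-11.5],[0,0,-13.5],[0,0,-15],[0,0,-15],[0,0,-15]],"twist":[0,0,0,0,0,0,0,0,0,0],"fingers":[2.6,2.6,2.6,2.6,2.6,2.6,2.6,2.6,2.6,2.6]}'; python3 -m inch '{"travel":[[-1,0.5,0],[-3,1.5,0],[-5,3,0],[-7,5,0],[-9,7,0],[-10,9,0],[-10,10,0],[-10,10,0],[-10,10,0],[-10,10,0]],"twist":[0,0,0,0,0,0,0,0,0,0],"fingers":[2.6,2.6,2.6,2.6,2.6,2.6,2.6,2.6,2.6,2.6]}'; python3 - <<'E'
from h import *
import pickle
D={n:vision.get_image(n) for n in("scene","side","wrist")}
pickle.dump(D,open("e.pkl","wb"))
a=cv2.resize(D["scene"]["frame"][170:270,320:460,::-1],(400,286),interpolation=cv2.INTER_CUBIC)
b=cv2.resize(D["side"]["frame"][110:210,220:360,::-1],(400,286),interpolation=cv2.INTER_CUBIC)
c=cv2.resize(D["wrist"]["frame"][:,:,::-1],(480,300))
o=np.zeros((590,800,3),np.uint8);o[:286,:400]=a;o[:286,400:]=b;o[288:588,:480]=c
cv2.imwrite("pics/e.png",o)
crop(D["scene"],"e2.png",0,0,640,400,1.25)
print(ctrl.read_state()["eef_pos"])
E
```

```text
clock: 29.12
eef_pos: [481.8, 96.6, 232.9]
tool_rot: [-3.141, -0.001, -0.108]
force: [-0.6, -0.3, -0.5]
width: 25.9
clock: 29.95
eef_pos: [371.7, 8.3, 231.9]
tool_rot: [3.141, 0.001, -0.108]
force: [0.6, -0.1, -0.7]
width: 25.9
[371.68117275   8.33211825 232.0501824 ]
```

View pics/e.png

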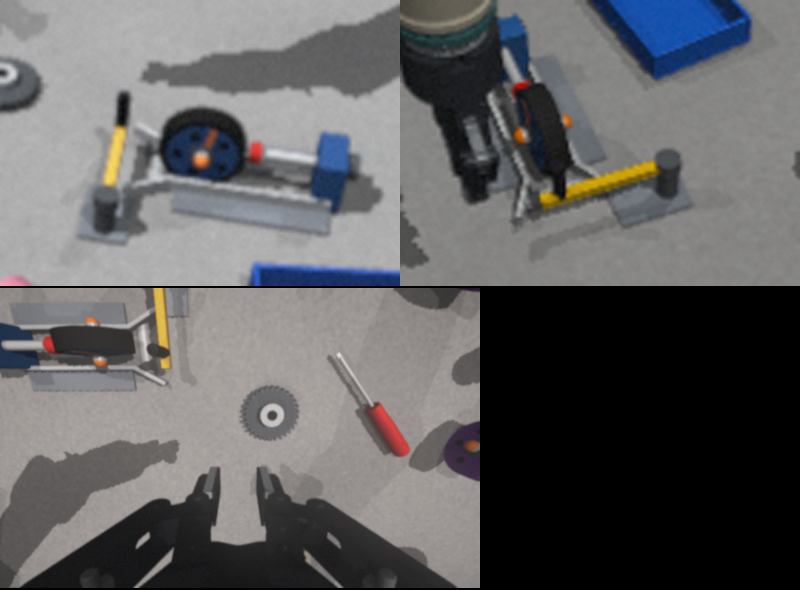

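View pics/e2.png

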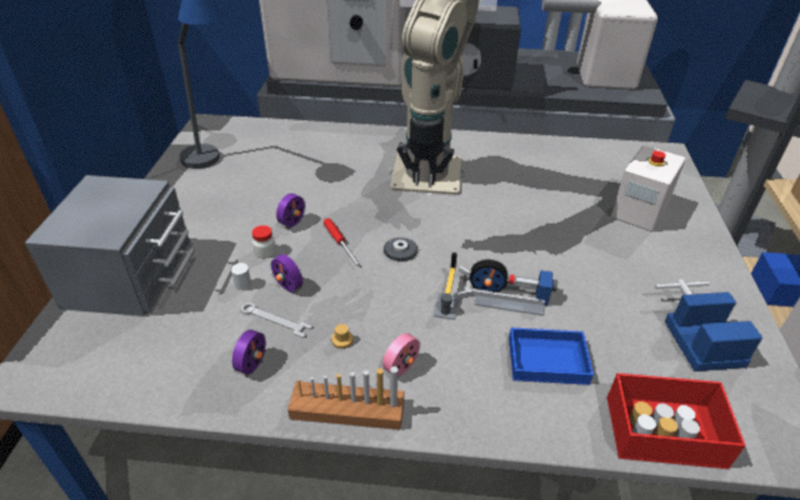

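```bash
python3 - <<'E'
from h import *
import pickle
wr=pickle.load(open("e.pkl","rb"))["wrist"]
X=np.array([.1045,.9945]);Y=np.array([-X[1],X[0]]);O=np.array([499.6,178.8])
W=lambda x,y:(x/.75,(y-288)/.75)
p=[plane(wr,*W(*q),45) for q in((91,322),(100,362))]
c=(p[0]+p[1])/2;print(p,(c[:2]-O)@X,(c[:2]-O)@Y)
b=[plane(wr,*W(*q),50) for q in((159,293),(165,366))];d=(b[1]-b[0])[:2];print("keeper angle",np.arctan2(d@Y,-(d@X)))
ctrl.finish_job()
E
```

```text
[array([526.50224083, 178.79330259,  45.        ]), array([478.83345878, 181.32295092,  45.        ])] 1.57179736523826 -2.9195023821804966
keeper angle 1.5844840334911063
the job is handed in; nothing more can be done
```

The wheel is parked in the bay with the keeper closed behind it, and the job was handed in after about 30 s of robot time. No verdict is reported.

**What I did**
- **Rolling:** I pinched the wheel by its two domes and led it along the bench on its rim for more than half a turn; the stripe was seen at about three-quarters of a turn. I then aligned it with the lane. At the mouth I let go once, on the flat bench, to re-centre the pinch.
- **Sill and buffer:** I led it over the sill following the sill's profile. I pressed it against the buffer for about 1.4 s, with the wrist force reading 9–10 N at each check.
- **Release and keeper:** I backed off about 6 mm, let the wheel stand free and lifted away. I then swung the keeper by its pin to its end stop; pushing harder raised the force to 9.8 N with no further motion.

**Last checks**
- **Wheel position:** in the stand's frame the wheel centre is at about x = +1.6 mm, y = −3 mm.
- **Upright:** it looks upright in all three views. I judged the lean by eye only.
- **Keeper:** the angle measured about 1.58 rad.
- **Bystanders:** all look unmoved in the scene view, though I did not measure them one by one.
- **Robot:** it stands clear of everything.

**Loose ends**
- The wheel lagged the fingers by up to about 5 mm on the way.
- For moments in the bay, the vertical force suggested the pinch was carrying most of the wheel's weight. I lowered the wheel slightly before letting go.

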